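# Load the foam mill and shut its sliding guard

### The job

Slide the mill's clear guard door all the way open, lay the white foam blank flat in the middle of the plywood bed board, lengthwise along it, then slide the door shut until you feel its rollers meet the sill of the catch, lift it just over the sill and set it down so that its leading edge sits home in the catch pockets. Leave the tape measure, the tub and the folding rule where they are.

Things in the scene. Friction and masses are not known exactly. Their poses are not given: they have to be found in the camera images.
- mill: Benchtop foam mill, fixed, 260 mm (its x) by 536 (its y, -276..260), 146 high; origin on its underside. -y of the origin is the open-topped loading bay (inside x -100..100, y -205..-5 mm), +y the closed drive housing. The guard door runs along y on two rails on top and cannot be lifted out. +y opens it, up to a fixed stop (door's centre at y = about 132 mm); -y shuts it.
- rails (a point): Mid-point between the two rails, at the height of their tops, 108 mm up, above the mill's origin. Rails at x = +-110 mm along the mill's y, each with a guide wall (2 to 4 mm play beside the door) and a hold-down lip: underside 142 mm, top 146 mm up, inner edge at x = +-110; the door can be raised up to 14 mm under the lips.
- catch (a point): Middle of the catch at mid-setting. On each rail, going to -y: an upright sill 7.5 mm high, 4 mm thick, then a pocket 20 mm long, 5 mm deep, then level run-out. Its setting along y differs each time by up to +-15 mm and is not measured: feel for the sill. At touch the door's centre is at the mill's y = -97 (+-16) mm; raised over the sill and moved on 20 mm, the rollers are over the pocket's middle.
- door: Clear guard door with black edging, loose in the rails, 0.3 to 0.65 kg, drag 2 to 8 N; 234 mm (its x) by 224 (its y, the sliding direction). Origin mid-door at the underside of its four 12 mm rollers (x +-109, y +-110 mm); panel underside 14 mm, top 20 mm above it. Axes parallel to the mill's. Starts ajar, 45 to 140 mm short of shut, on the open side of the sill.
- door_handle (a point): Top centre of the door's handle: an upright black block in the middle of the door, 80 mm along the door's x, 18 mm thick along its y, standing 36 mm above the panel. It can be pinched, or pushed along y, from above. 164 mm above the table.
- door_lead (a point): Point on top of the panel near its leading (-y) edge, 104 mm from its centre. 128 mm above the mill's underside while the door runs on the rails, about 123 mm once the leading rollers are down in the pockets.
- blank: Half-carved white foam blank, about 50 g, 110 mm long (its x) by 55 wide (its y), origin under its centre. From x = -55 to 23 mm it is 62 mm high, then steps down to 44 mm (x 23..41) and 26 mm (x 41..55). Stands on the table on the robot's right of the mill. Either end may point either way on the bed.
- bed (a point): Centre of the top of the plywood bed board in the bay, 90 mm along the mill's x and 150 mm along its y, 40 mm above the table. The blank's length goes along the mill's y.
- tape: Bystander: yellow tape measure, 70 x 40 x 62 mm, origin under its centre.
- tub: Bystander: open white plastic tub, 90 x 130 x 70 mm, origin under its centre.
- rule: Bystander: closed wooden folding rule, 200 x 28 x 12 mm, origin under its centre.
Mind the look-alikes: they are no part of the job. What is shaped like the blank but green or turquoise is not meant.

How it is judged:
By the outcome, as a careful person would: the job done as asked, in the order asked, and still so for the second after the job is handed in, with the robot touching nothing.
It also fails if it takes over 69 s, if anything falls off the work surface, if the arm or the gripper's body presses on something with over 40 N, if the wrist force passes 120 N, or if a joint passes its speed limit or range.

### The arm

A 6-joint arm with a two-finger parallel gripper is mounted at the origin on the work surface. World frame = base frame: x ahead of the robot, y to its left, z up, the work surface at z = 0. Lengths are in mm, angles in rad, forces in N, time in s.
With the tool pointing down it reaches from about 425 to 925 mm from the base axis. Payload 12.5 kg.
Tool frame: the origin (TCP) lies on the front face of the gripper's body, between the roots of the fingers; the fingertips stand 73 mm ahead of it and the grasp point (between the pads) lies 54 mm ahead of it; z points along the fingers, y is the direction in which the jaws open and shut (so a half turn about z gives the same grasp; the last joint's range is limited). The gripper opens to 85 mm and grips with 20 to 120 N. Pads are 22 mm wide; open, the fingers measure 114 mm over their backs; the gripper's body (76 mm by 85 mm) begins 54 mm behind the grasp point. The pads swing forward as they close: fully open they stand 13 mm farther back than shut.
Start: joints at [-1.366, 0.491, 1.559, -0, 1.092, -0.106], TCP at [191.159, -595.059, 303.927] pointing down, gripper open.
Joint ranges: [-3.1, 3.1], [-0.84, 2.19], [0.05, 2.79], [-1.13, 4.28], [0.06, 2.93], [-2.69, 2.69]. Speed limits (rad/s): [2.22, 2.22, 2.79, 3.14, 3.14, 3.14].

### API

Orientations are given as a unit quaternion [w, x, y, z].
In Python, from station import env gives the robot as it stands.
- The arm moves only by the tool jog_arm, never from a script. Its arguments are lists of equal length, an entry for each row: "rot": the turn, a rotation vector about the tool's x, y, z in rad, a list of three; "delta_pos": the shift along the tool's x, y, z in cm, a list of three; "fingers": the closure, from 0 (fully open) to 1 (shut). In form: {"rot": [[wx, wy, wz], ...], "delta_pos": [[dx, dy, dz], ...], "fingers": [fingers, ...]}. A call has 1 to 10 rows; each row is the pose to reach, as a shift and turn from the pose measured when the call began, along the tool's axes at that moment; what a row does not reach only later rows make up. A row lasts 1/8 s, in which the tool goes at most 62.5 mm and 10.7 degrees, less where a joint would pass 70% of its speed; a pose out of reach is approached as far as the arm can. A call with a gripper value outside its range is refused whole. The fingers move at their own pace and stop on an object; "grip_force" is the grip in N (left out, the last holds). Time passes only in rows, so rows that repeat a pose let the fingers close. It gives the time, the measured TCP pose, the force and the opening at its end, in the units of the state.
- env.get_state(): the state, without advancing time (a new reading comes with each control period).
- env.read_camera(name): name is "side" or "top" or "wrist"; returns a dict with "color" (400x640x3 uint8, blue, green, red), "camera_matrix" (3x3 intrinsics, pixels), "T" (4x4, takes a point from camera to world coordinates); the wrist camera has in their place "T_tool_cam" (4x4, takes a point from camera to tool coordinates, whose origin is the TCP and whose axes are the flange's). Camera axes: x right, y down, z forward; pixel columns grow to the right and rows downward; lengths in mm; the calibration is good to about 2 mm. A picture is of the moment at which its call begins: read the wrist's pose just before it. There is no depth.
- env.close_job(): hands the job in, once; it reports no verdict.
Trained networks look in a picture, given as the dict that the camera call returned (one of the last four; its "shot" number tells which), for a name from the list of things; names that differ only in an ending like _2 or _b are one class to them, and where a whole thing is asked for, a point or a joint stands for the part that bears it (a point fixed in the world has none). Each returns a list of dicts, best first, with "confidence" (0 to 1); they miss things now and then, are a little off and sometimes report something else, mostly with a low value. They report only what shows in the picture. A call takes as long as a camera call. They do not tell look-alikes from the thing itself.
- env.silhouettes(picture, target): "region" (400x640 bool, what is visible of it).
- env.landmark_of(picture, target): "position" ([x, y, z] in mm, in world coordinates, good to about 4 mm: a listed point, or the origin of a listed thing).
The state is a dict: "clock": time; "joints": joint angles; "joint_vel": joint speeds; "joint_torque": joint torques, N m; "eef_pos": TCP position; "tcp_rot": TCP orientation; "wrist_force": force on the tool from outside, world axes, zero at the start; "moment": the same for the moment, N m; "opening": finger opening in mm.
Only numpy, scipy, OpenCV 4.12 (cv2) and the standard library are available. Lean on these libraries where they do the work, as an engineer would, in place of code of your own. Each camera call takes 0.05 s, during which the arm holds its last target.

## Working session

There is one attempt and no reset: what is moved stays moved. The work goes in short steps, Python scripts to look and compute and a tool call to move; the robot and the scene stay as the last step left them, time stands still between calls to the robot, and variables do not carry over. Pictures are saved under pics/ and viewed, and the job is handed in when it is done.

Besides the shell and the picture viewer there is one more tool, called after "Emit:" by a JSON object that holds its "name" and its "arguments", one argument or row to a line. jog_arm: Moves the arm, as the interface text tells. Its arguments: {"type":"object","properties":{"rot":{"type":"array","items":{"type":"array","items":{"type":"number"}}},"delta_pos":{"type":"array","items":{"type":"array","items":{"type":"number"}}},"fingers":{"type":"array","items":{"type":"number"}},"grip_force":{"type":"number"}},"required":["rot","delta_pos","fingers"]}

```bash
ls; mkdir -p pics; python3 - <<'E'
from station import env
import cv2
s=env.get_state(); print(s)
for n in("top","side","wrist"):
    p=env.read_camera(n); cv2.imwrite(f"pics/a_{n}.png",p["color"])
    if n!="wrist": 
        print(n,p["camera_matrix"].tolist(),p["T"].round(3).tolist())
    else: print(p["T_tool_cam"].round(3).tolist())
    for t in ["mill","rails","catch","door","door_handle","door_lead","blank","bed","tape","tub","rule"]:
        try:
            r=env.landmark_of(p,t); print(n,t,[( [round(float(v)) for v in q["position"]],round(q["confidence"],2)) for q in r])
        except Exception as e: print(t,e)
print(env.get_state()["clock"])
E
```

```text
pics
{'clock': 0.0, 'joints': array([-1.36560761e+00,  4.91549192e-01,  1.55946400e+00, -1.73394679e-05,
        1.09168533e+00, -1.05600689e-01]), 'joint_vel': array([ 0.00085471, -0.0006769 ,  0.00037261, -0.00025592,  0.00129283,
        0.00041916]), 'joint_torque': array([ 1.24166108e-03, -6.18448448e+01, -2.61588389e+01, -5.62955267e-05,
        4.15163653e-03,  1.45716552e-05]), 'eef_pos': array([ 191.11932394, -594.90452832,  303.32912047]), 'tcp_rot': array([-5.51868662e-04,  9.87949750e-01,  1.54773985e-01, -3.52033885e-05]), 'wrist_force': array([-0.05627027, -0.41830467, -0.66936092]), 'moment': array([0.04236294, 0.08807768, 0.04635978]), 'opening': 85.2274344578925}
top [[482.03174588721936, 0.0, 319.4369422432505], [0.0, 482.03174588721936, 205.65541870596323], [0.0, 0.0, 1.0]] [[0.081, -0.975, 0.206, 160.443], [-0.997, -0.08, 0.015, -33.675], [0.002, -0.206, -0.979, 1545.35], [0.0, 0.0, 0.0, 1.0]]
top mill [([576, 463, -3], 0.41)]
top rails []
top catch [([552, -128, 110], 0.78)]
top door [([569, 50, 107], 0.94)]
top door_handle [([574, 52, 164], 0.59)]
top door_lead 
[... 631 characters left out ...]
8, 51, 104], 0.58)]
side door_handle [([572, 47, 166], 0.8)]
side door_lead [([557, -54, 121], 0.81), ([579, 97, 4], 0.56)]
side blank [([579, -488, 0], 0.83), ([263, -453, 2], 0.75), ([317, -302, 0], 0.68), ([418, -501, 0], 0.66), ([660, -347, 3], 0.56)]
side bed []
side tape [([658, -345, 2], 0.92)]
side tub [([385, 447, -2], 0.91), ([578, 97, 6], 0.66)]
side rule [([577, 461, 0], 0.81)]
[[0.001, -0.958, -0.287, 71.665], [1.0, 0.001, 0.001, 0.249], [-0.0, -0.287, 0.958, -69.101], [0.0, 0.0, 0.0, 1.0]]
wrist mill []
wrist rails []
wrist catch []
wrist door []
wrist door_handle []
wrist door_lead []
wrist blank [([258, -458, 0], 0.6)]
wrist bed []
wrist tape []
wrist tub []
wrist rule []
1.8
```

View pics/a_top.png

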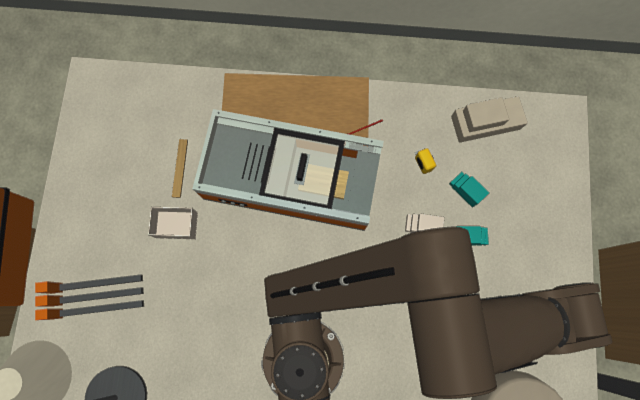

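View pics/a_side.png

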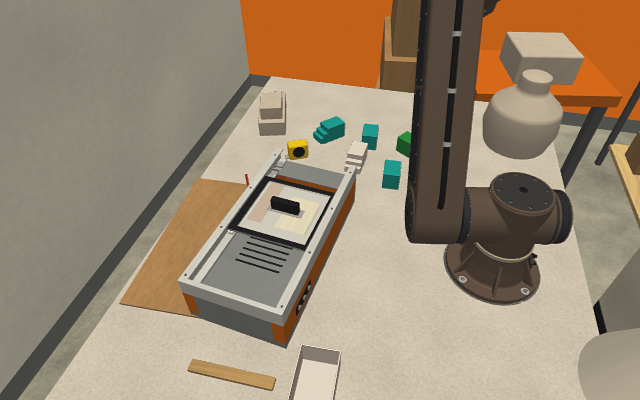

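View pics/a_wrist.png

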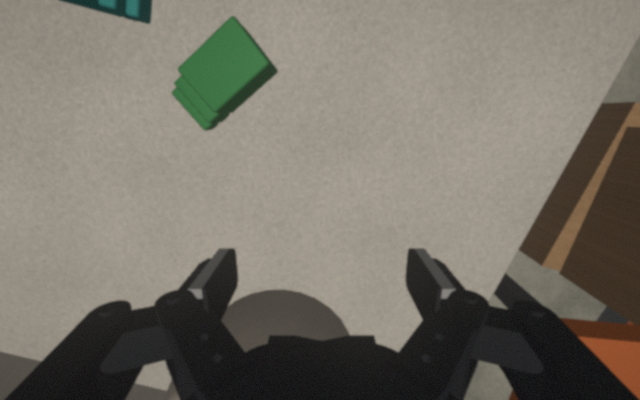

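```bash
cat > h.py <<'E'
import numpy as np, cv2
def proj(p,pts):
    T=np.linalg.inv(p["T"]); q=np.asarray(pts,float)@T[:3,:3].T+T[:3,3]; q=q@p["camera_matrix"].T
    return q[:,:2]/q[:,2:]
def world(p,uv,z):
    d=p["T"][:3,:3]@np.linalg.inv(p["camera_matrix"])@np.array([uv[0],uv[1],1.]); o=p["T"][:3,3]
    return o+d*(z-o[2])/d[2]
def mill(pts,x,y,a):
    pts=np.asarray(pts,float); c,s=np.cos(a),np.sin(a)
    return np.c_[x+c*pts[:,0]-s*pts[:,1],y+s*pts[:,0]+c*pts[:,1],pts[:,2]]
def wristT(s,p):
    from scipy.spatial.transform import Rotation as R
    q=s["tcp_rot"]; M=np.eye(4); M[:3,:3]=R.from_quat([q[1],q[2],q[3],q[0]]).as_matrix(); M[:3,3]=s["eef_pos"]
    p["T"]=M@p["T_tool_cam"]; return p
E
python3 - <<'E'
import cv2
a=cv2.imread("pics/a_top.png"); cv2.imwrite("pics/b_top.png",cv2.resize(a[95:240,180:400],None,fx=3.6,fy=3.6,interpolation=cv2.INTER_CUBIC))
cv2.imwrite("pics/b_blank.png",cv2.resize(a[80:250,390:540],None,fx=3.5,fy=3.5,interpolation=cv2.INTER_CUBIC))
a=cv2.imread("pics/a_side.png"); cv2.imwrite("pics/b_side.png",cv2.resize(a[80:350,170:440],None,fx=2.2,fy=2.2,interpolation=cv2.INTER_CUBIC))
E
```

```text
(no output)
```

View pics/b_top.png

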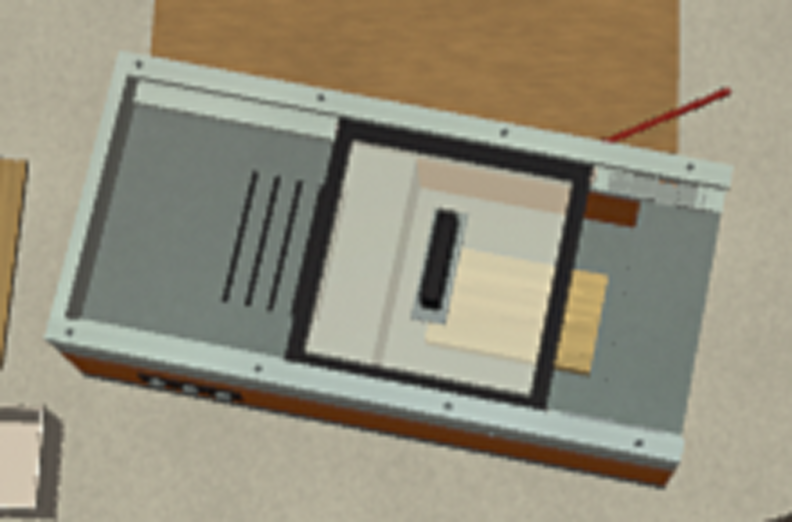

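View pics/b_blank.png

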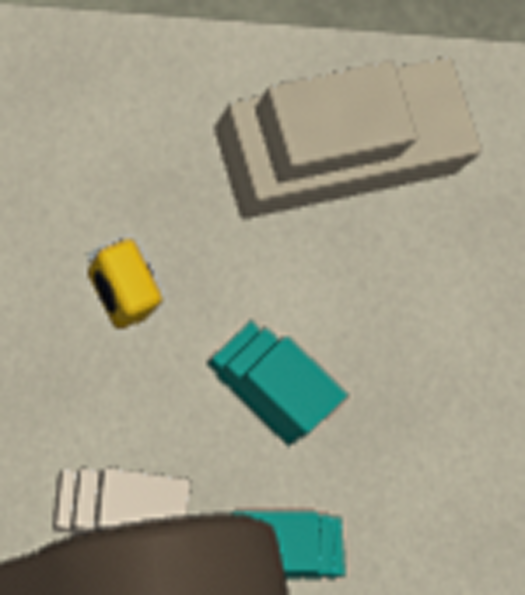

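View pics/b_side.png

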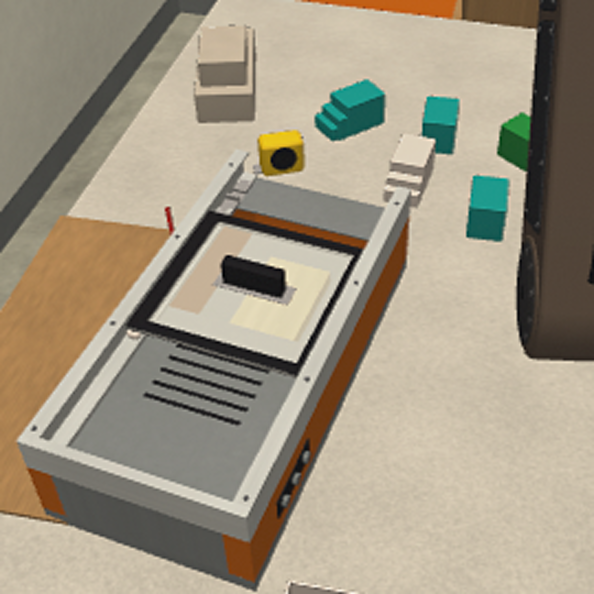

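```bash
python3 - <<'E'
from station import env
import numpy as np, cv2
from h import *
from scipy.optimize import least_squares
t=env.read_camera("top"); s=env.read_camera("side")
P=[[130,260,146],[130,-276,146],[-130,260,146],[-130,-276,146]]
ut=np.array([[212.8,109.7],[383.3,140.3],[192.8,188.9],[369.7,216.7]])
us=np.array([[178.2,281.4],[275.9,148.2],[282.3,317.3],[357.3,166.4]])
def f(v): 
    W=mill(P,*v); return np.r_[(proj(t,W)-ut).ravel(),(proj(s,W)-us).ravel()]
r=least_squares(f,[570,60,-.16],loss="soft_l1"); print(r.x, r.fun.round(1))
for cam,u in((t,ut),(s,us)):
    print([world(cam,q,146).round(0).tolist() for q in u])
for y in(-110,-104):
    pass
v=r.x
# door handle and lead in mill frame
def tomill(p):
    c,ss=np.cos(v[2]),np.sin(v[2]); d=np.array(p[:2])-v[:2]; return (c*d[0]+ss*d[1],-ss*d[0]+c*d[1])
for n,p in dict(h=[573,49.5],door=[568.5,50],lead=[557,-54],catch=[550.5,-128.5],bed=[566,-15]).items(): print(n,np.round(tomill(p),1))
print("bed c",mill([[0,-105,40],[0,-97,0],[0,132,164]],*v).round(1))
np.save("mill.npy",v)
# blank
rg=env.silhouettes(t,"blank"); 
for q in rg: 
    ys,xs=np.nonzero(q["region"]); print(q["confidence"],xs.mean(),ys.mean(),xs.min(),xs.max(),ys.min(),ys.max())
rg=env.silhouettes(s,"blank"); 
for q in rg: 
    ys,xs=np.nonzero(q["region"]); print(q["confidence"],xs.mean(),ys.mean(),xs.min(),xs.max(),ys.min(),ys.max())
im=s["color"]; cv2.imwrite("pics/c_side.png",cv2.resize(im[130:190,330:430],None,fx=8,fy=8,interpolation=cv2.INTER_CUBIC))
E
```

```text
[ 5.75870374e+02  9.90450294e+01 -1.06470883e-01] [-0.9 -0.9 -0.5 -0.7 -1.   0.1 -1.   5.3 -0.2 -0.5  0.6 -0.6  0.8 -2.1
 -0.8 -1. ]
[[730.0, 341.0, 146.0], [674.0, -191.0, 146.0], [475.0, 368.0, 146.0], [433.0, -163.0, 146.0]]
[[732.0, 345.0, 146.0], [677.0, -186.0, 146.0], [474.0, 377.0, 146.0], [414.0, -158.0, 146.0]]
h [  2.4 -49.6]
door [ -2.1 -49.6]
lead [  -2.5 -154.2]
catch [  -1. -229.]
bed [   2.3 -114.4]
bed c [[564.7  -5.4  40. ]
 [565.6   2.6   0. ]
 [589.9 230.3 164. ]]
0.98 468.4263157894737 188.86052631578949 449 487 172 206
0.94 477.4557291666667 234.88541666666666 462 488 226 245
0.86 422.2679509632224 221.9877408056042 405 443 214 232
0.42 302.0857586340706 167.6336825766395 260 344 127 208
0.82 370.62603878116346 135.53185595567868 362 378 124 149
0.68 329.44032258064516 130.01290322580644 313 344 116 143
0.65 391.47058823529414 174.38025210084032 382 401 160 189
0.62 403.5171102661597 144.03422053231938 396 409 133 156
0.58 356.70512820512823 155.25 345 367 141 172
```

View pics/c_side.png

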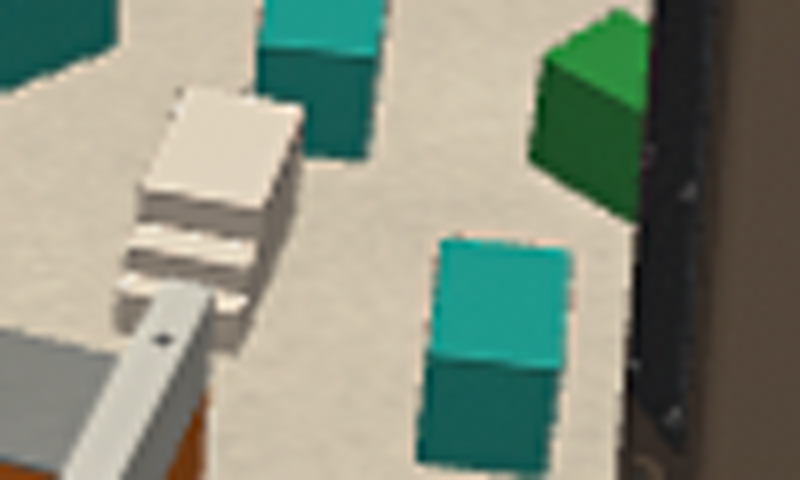

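```bash
cat >> h.py <<'E'
from scipy.spatial.transform import Rotation as Rn
def go(s,pos,yaw):
    "delta for tool pointing down with tool x at world angle yaw"
    q=s["tcp_rot"]; R0=Rn.from_quat([q[1],q[2],q[3],q[0]])
    R1=Rn.from_matrix(np.array([[np.cos(yaw),np.sin(yaw),0],[np.sin(yaw),-np.cos(yaw),0],[0,0,-1]]))
    print("now",s["clock"],s["eef_pos"].round(1),"dpos cm",(R0.inv().apply(np.array(pos)-s["eef_pos"])/10).round(2),"rot",(R0.inv()*R1).as_rotvec().round(4), "F",s["wrist_force"].round(1),"op",round(s["opening"],1))
E
python3 - <<'E'
from station import env
import numpy as np
from h import *
t=env.read_camera("top"); s=env.read_camera("side")
print([world(s,q,62).round(0)[:2].tolist() for q in [[352.5,141],[367.9,143.1],[362.75,156],[347.25,153.1]]])
print([world(t,q,62).round(0)[:2].tolist() for q in [[419.7,213.4],[444.3,216.6],[418,231.4]]])
print([world(t,q,26).round(0)[:2].tolist() for q in [[407.1,213.7],[405.7,230.9]]])
v=np.load("mill.npy")
st=env.get_state(); print(st["joints"].round(2))
h=mill([[0,-49.6,0]],*v)[0]; print(h)
go(st,[h[0],h[1],250],v[2]); 
go(st,[h[0],h[1],208],v[2]); 
E
```

```text
[[471.0, -396.0], [417.0, -397.0], [421.0, -320.0], [475.0, -323.0]]
[[473.0, -327.0], [469.0, -404.0], [415.0, -324.0]]
[[476.0, -294.0], [420.0, -292.0]]
[-1.37  0.49  1.56  0.    1.09 -0.11]
[570.59939006  49.72589793   0.        ]
now 2.1 [ 191.2 -595.1  303.9] dpos cm [ 55.84 -49.79   5.39] rot [ 1.000e-04 -0.000e+00  4.173e-01] F [ 0.5 -0.4  0. ] op 85.5
now 2.1 [ 191.2 -595.1  303.9] dpos cm [ 55.84 -49.79   9.59] rot [ 1.000e-04 -0.000e+00  4.173e-01] F [ 0.5 -0.4  0. ] op 85.5
```

Emit:
{"name": "jog_arm", "arguments": {
  "rot": [
    [0,0,0.417],
    [0,0,0.417],
    [0,0,0.417],
    [0,0,0.417],
    [0,0,0.417],
    [0,0,0.417],
    [0,0,0.417],
    [0,0,0.417],
    [0,0,0.417],
    [0,0,0.417]
  ],
  "delta_pos": [
    [55.84,-49.79,5.39],
    [55.84,-49.79,5.39],
    [55.84,-49.79,5.39],
    [55.84,-49.79,5.39],
    [55.84,-49.79,5.39],
    [55.84,-49.79,5.39],
    [55.84,-49.79,5.39],
    [55.84,-49.79,5.39],
    [55.84,-49.79,5.39],
    [55.84,-49.79,5.39]
  ],
  "fingers": [0,0,0,0,0,0,0,0,0,0],
  "grip_force": 30
}}

```text
clock: 3.35
eef_pos: [508.2, -55.8, 259.1]
tcp_rot: [0.0, 0.999, -0.053, 0.0]
wrist_force: [1.4, -1.0, -0.9]
opening: 85.4
```

```bash
python3 - <<'E'
from station import env
from h import *
v=np.load("mill.npy")
st=env.get_state(); print(st["joints"].round(2))
h=mill([[0,-49.6,0]],*v)[0]
go(st,[h[0],h[1],250],v[2]); go(st,[h[0],h[1],208],v[2])
E
```

```text
[-0.24  0.39  1.89 -0.    0.87  1.44]
now 3.35 [508.2 -55.8 259.1] dpos cm [  5.09 -11.16   0.91] rot [ 0.0002 -0.0007  0.0003] F [ 1.4 -1.  -0.9] op 85.4
now 3.35 [508.2 -55.8 259.1] dpos cm [  5.09 -11.16   5.11] rot [ 0.0002 -0.0007  0.0003] F [ 1.4 -1.  -0.9] op 85.4
```

Emit:
{"name": "jog_arm", "arguments": {
  "rot": [
    [0,0,0],
    [0,0,0],
    [0,0,0],
    [0,0,0]
  ],
  "delta_pos": [
    [5.09,-11.16,0.9],
    [5.09,-11.16,0.9],
    [5.09,-11.16,0.9],
    [5.09,-11.16,0.9]
  ],
  "fingers": [0,0,0,0]
}}

```text
clock: 3.85
eef_pos: [570.3, 49.7, 249.9]
tcp_rot: [0.0, 0.999, -0.053, 0.0]
wrist_force: [-0.6, 0.2, -0.7]
opening: 85.4
```

```bash
python3 - <<'E'
from station import env
from h import *
v=np.load("mill.npy")
st=env.get_state(); h=mill([[0,-49.6,0]],*v)[0]
go(st,[h[0],h[1],208],v[2])
p=wristT(st,env.read_camera("wrist"))
im=p["color"].copy()
for q in proj(p,mill([[40,-58.6,164],[40,-40.6,164],[-40,-58.6,164],[-40,-40.6,164],[0,-49.6,164]],*v)): cv2.circle(im,tuple(int(x) for x in q),3,(0,0,255),-1)
cv2.imwrite("pics/d_wrist.png",im)
print([(q["position"],q["confidence"]) for q in env.landmark_of(p,"door_handle")])
t=env.read_camera("top"); cv2.imwrite("pics/d_top.png",cv2.resize(t["color"][150:280,380:520],None,fx=4,fy=4))
print([(q["position"],q["confidence"]) for q in env.landmark_of(t,"blank")])
E
```

```text
now 3.85 [570.3  49.7 249.9] dpos cm [ 0.03 -0.01  4.19] rot [ 0.0005 -0.0001  0.0011] F [-0.6  0.2 -0.7] op 85.4
[]
[([422.1, -499.6, -1.4], 0.66), ([259.1, -458.3, -0.6], 0.62), ([572.5, -484.6, 1.4], 0.57)]
```

View pics/d_wrist.png

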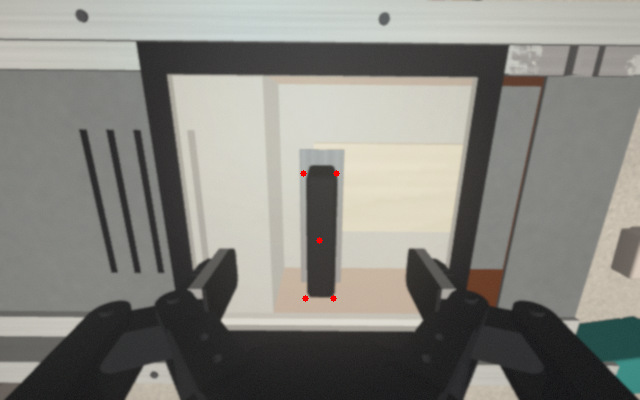

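View pics/d_top.png

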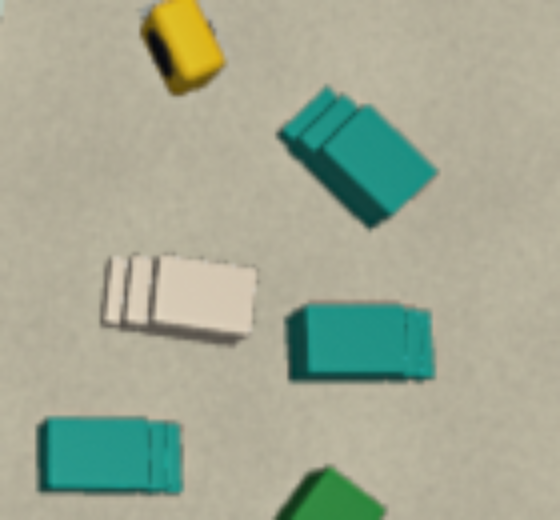

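Emit:
{"name": "jog_arm", "arguments": {
  "rot": [
    [0,0,0],
    [0,0,0],
    [0,0,0],
    [0,0,0],
    [0,0,0],
    [0,0,0],
    [0,0,0]
  ],
  "delta_pos": [
    [0,0,4.2],
    [0,0,4.2],
    [0,0,4.2],
    [0,0,4.2],
    [0,0,4.2],
    [0,0,4.2],
    [0,0,4.2]
  ],
  "fingers": [0,0.3,1,1,1,1,1],
  "grip_force": 30
}}

```text
clock: 4.92
eef_pos: [570.7, 48.6, 209.6]
tcp_rot: [0.0, 0.999, -0.054, 0.001]
wrist_force: [-1.6, -0.9, 6.0]
opening: 17.4
```

```bash
python3 - <<'E'
from station import env
from h import *
v=np.load("mill.npy")
st=env.get_state(); h=mill([[0,132,0]],*v)[0]
go(st,[h[0],h[1],208],v[2])
t=env.read_camera("top")
print([world(t,q,62).round(0)[:2].tolist() for q in [[420,213.75],[444.25,216.75],[442.5,233.75],[418,231.25]]])
print([world(t,q,26).round(0)[:2].tolist() for q in [[407.5,214],[405.75,231.25]]])
E
```

```text
now 4.925 [570.7  48.6 209.6] dpos cm [ -0.05 -18.28   0.15] rot [ 0.0001 -0.0029 -0.0016] F [-1.6 -0.9  6. ] op 17.4
[[472.0, -328.0], [469.0, -404.0], [414.0, -400.0], [416.0, -324.0]]
[[475.0, -295.0], [419.0, -292.0]]
```

Emit:
{"name": "jog_arm", "arguments": {
  "rot": [
    [0,0,0],
    [0,0,0],
    [0,0,0],
    [0,0,0],
    [0,0,0],
    [0,0,0],
    [0,0,0],
    [0,0,0]
  ],
  "delta_pos": [
    [0,-1,-0.1],
    [0,-3.5,-0.1],
    [0,-6.5,-0.1],
    [0,-9.5,-0.1],
    [0,-12.5,-0.1],
    [0,-15,-0.1],
    [0,-16.5,-0.1],
    [0,-17,-0.1]
  ],
  "fingers": [1,1,1,1,1,1,1,1]
}}

```text
clock: 5.98
eef_pos: [588.8, 218.4, 210.3]
tcp_rot: [0.0, 0.999, -0.053, 0.001]
wrist_force: [0.5, -0.2, -4.1]
opening: 17.4
```

Emit:
{"name": "jog_arm", "arguments": {
  "rot": [
    [0,0,0],
    [0,0,0],
    [0,0,0],
    [0,0,0]
  ],
  "delta_pos": [
    [0,-0.4,0],
    [0,-0.8,0],
    [0,-1.1,0],
    [0,-1.1,0]
  ],
  "fingers": [1,1,1,1]
}}

```text
clock: 6.48
eef_pos: [589.9, 228.7, 210.3]
tcp_rot: [0.001, 0.999, -0.054, 0.001]
wrist_force: [-0.6, -3.3, -2.5]
opening: 17.2
```

Emit:
{"name": "jog_arm", "arguments": {
  "rot": [
    [0,0,0],
    [0,0,0],
    [0,0,0]
  ],
  "delta_pos": [
    [0,-0.2,0],
    [0,-0.4,0],
    [0,-0.4,0]
  ],
  "fingers": [1,1,1]
}}

```text
clock: 6.85
eef_pos: [590.1, 229.6, 210.7]
tcp_rot: [0.003, 0.999, -0.054, -0.0]
wrist_force: [-5.1, -24.1, 3.6]
opening: 17.5
```

Emit:
{"name": "jog_arm", "arguments": {
  "rot": [
    [0,0,0],
    [0,0,0],
    [0,0,0],
    [0,0,0],
    [0,0,0],
    [0,0,0]
  ],
  "delta_pos": [
    [0,0,0],
    [0,0,0],
    [0,0,0],
    [0,0,-2],
    [0,0,-5],
    [0,0,-6]
  ],
  "fingers": [0,0,0,0,0,0]
}}

```text
clock: 7.6
eef_pos: [590.4, 230.4, 272.2]
tcp_rot: [0.003, 0.999, -0.054, 0.001]
wrist_force: [-0.2, -0.8, -1.0]
opening: 85.4
```

```bash
python3 - <<'E'
from station import env
from h import *
v=np.load("mill.npy")
st=env.get_state()
go(st,[444.7,-357.5,200],np.radians(87))
E
```

```text
now 7.6 [590.4 230.4 272.2] dpos cm [-8.18 59.98  7.51] rot [ 0.0061  0.0022 -1.6262] F [-0.2 -0.8 -1. ] op 85.4
```

Emit:
{"name": "jog_arm", "arguments": {
  "rot": [
    [0,0,-0.3],
    [0,0,-0.6],
    [0,0,-0.9],
    [0.006,0.002,-1.2],
    [0.006,0.002,-1.4],
    [0.006,0.002,-1.626],
    [0.006,0.002,-1.626],
    [0.006,0.002,-1.626],
    [0.006,0.002,-1.626],
    [0.006,0.002,-1.626]
  ],
  "delta_pos": [
    [-0.5,4,0],
    [-1.5,10,0],
    [-2.5,16,0],
    [-3.2,22,0.5],
    [-4,28,1],
    [-5,34,2],
    [-6,40,3],
    [-6.5,46,4],
    [-7,52,5],
    [-8.18,58,6]
  ],
  "fingers": [0,0,0,0,0,0,0,0,0,0]
}}

```text
clock: 8.85
eef_pos: [454.6, -309.7, 219.2]
tcp_rot: [0.0, 0.724, 0.69, 0.0]
wrist_force: [1.2, 0.2, 0.3]
opening: 85.5
```

```bash
python3 - <<'E'
from station import env
from h import *
v=np.load("mill.npy")
st=env.get_state()
go(st,[444.7,-357.5,200],np.radians(87))
E
```

```text
now 8.85 [ 454.6 -309.7  219.2] dpos cm [-4.82 -0.76  1.92] rot [0.    0.    0.004] F [1.2 0.2 0.3] op 85.5
```

Emit:
{"name": "jog_arm", "arguments": {
  "rot": [
    [0,0,0.004],
    [0,0,0.004],
    [0,0,0.004]
  ],
  "delta_pos": [
    [-4.8,-0.76,1.9],
    [-4.8,-0.76,1.9],
    [-4.8,-0.76,1.9]
  ],
  "fingers": [0,0,0]
}}

```text
clock: 9.22
eef_pos: [444.6, -356.8, 199.7]
tcp_rot: [-0.001, 0.725, 0.688, 0.0]
wrist_force: [-0.4, 0.4, 0.1]
opening: 85.4
```

```bash
python3 - <<'E'
from station import env
from h import *
v=np.load("mill.npy")
st=env.get_state()
p=wristT(st,env.read_camera("wrist")); im=p["color"].copy()
B=mill([[-55,27.5,62],[-55,-27.5,62],[23,27.5,62],[23,-27.5,62],[41,27.5,44],[41,-27.5,44],[55,27.5,26],[55,-27.5,26]],445.3,-345.5,np.radians(87))
for q in proj(p,B): cv2.circle(im,tuple(int(x) for x in q),3,(0,0,255),-1)
cv2.imwrite("pics/e_wrist.png",im)
t=env.read_camera("top"); im=t["color"].copy()
cv2.imwrite("pics/e_top.png",cv2.resize(im[95:240,180:400],None,fx=3.6,fy=3.6))
go(st,[444.7,-357.5,90],np.radians(87))
E
```

```text
now 9.225 [ 444.6 -356.8  199.7] dpos cm [-0.08  0.02 10.97] rot [-0.0007 -0.0008 -0.0003] F [-0.4  0.4  0.1] op 85.4
```

View pics/e_wrist.png

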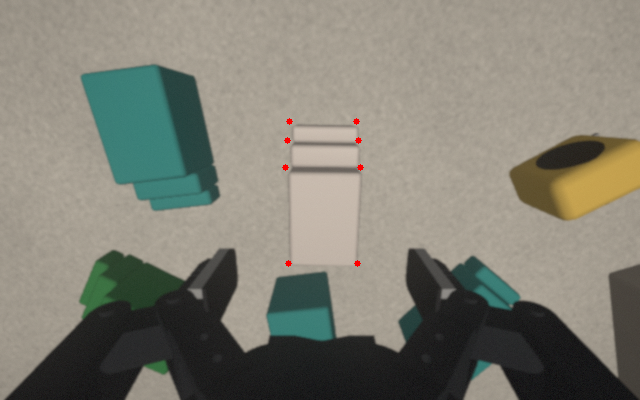

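View pics/e_top.png

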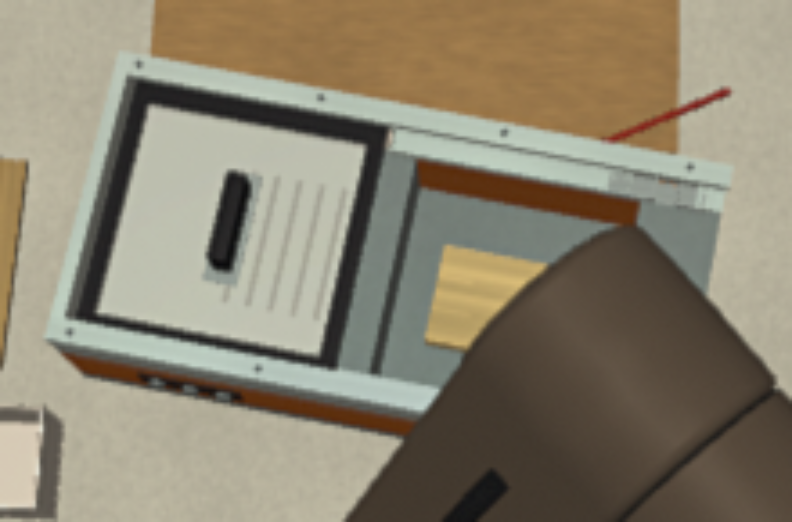

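Emit:
{"name": "jog_arm", "arguments": {
  "rot": [
    [0,0,0],
    [0,0,0],
    [0,0,0],
    [0,0,0],
    [0,0,0],
    [0,0,0],
    [0,0,0]
  ],
  "delta_pos": [
    [0,0,5],
    [0,0,9],
    [0,0,11],
    [0,0,11],
    [0,0,11],
    [0,0,11],
    [0,0,11]
  ],
  "fingers": [0,0,0,0,1,1,1],
  "grip_force": 25
}}

```text
clock: 10.2
eef_pos: [445.6, -356.3, 91.8]
tcp_rot: [0.001, 0.725, 0.689, 0.0]
wrist_force: [1.5, 2.2, 6.4]
opening: 54.7
```

Emit:
{"name": "jog_arm", "arguments": {
  "rot": [
    [0,0,0],
    [0,0,0],
    [0,0,0],
    [0,0,0],
    [0,0,0],
    [0,0,0],
    [0,0,0]
  ],
  "delta_pos": [
    [0,0,0],
    [0,0,-1],
    [0,0,-6],
    [0,0,-12],
    [0,0,-17],
    [0,0,-18],
    [0,0,-18]
  ],
  "fingers": [1,1,1,1,1,1,1]
}}

```text
clock: 11.08
eef_pos: [445.0, -355.9, 272.2]
tcp_rot: [0.002, 0.725, 0.689, 0.0]
wrist_force: [0.4, 0.6, -0.4]
opening: 54.8
```

```bash
python3 - <<'E'
from station import env
from h import *
v=np.load("mill.npy")
st=env.get_state()
p=wristT(st,env.read_camera("wrist")); cv2.imwrite("pics/f_wrist.png",p["color"])
s=env.read_camera("side"); cv2.imwrite("pics/f_side.png",s["color"])
# grasp at blank x=-12 ; bed centre mill (0,-105): tool at mill y -117
h=mill([[0,-117,0]],*v)[0]
go(st,[h[0],h[1],270],v[2]+np.pi/2)
E
```

```text
now 11.075 [ 445.  -355.9  272.2] dpos cm [34.42 10.1   0.18] rot [0.0025 0.0018 0.0554] F [ 0.4  0.6 -0.4] op 54.8
```

View pics/f_wrist.png

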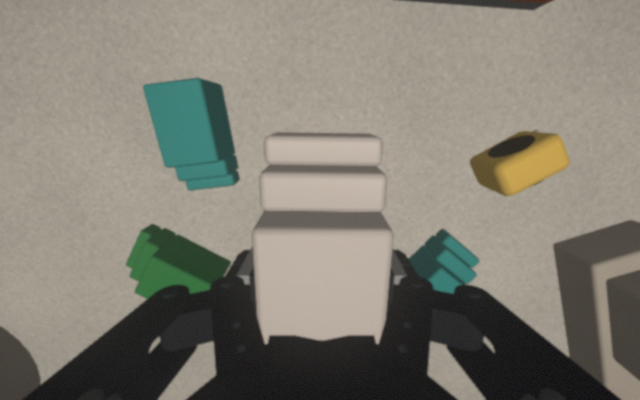

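View pics/f_side.png

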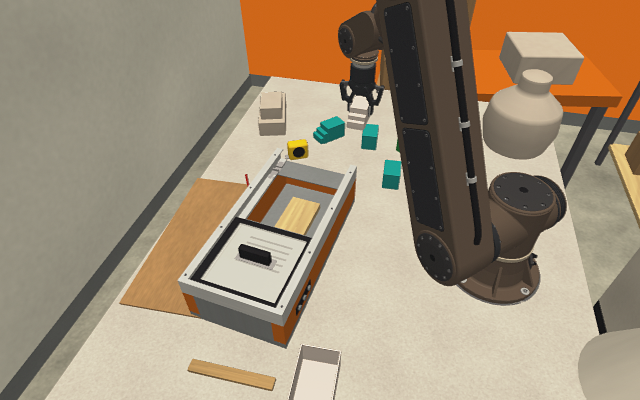

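```bash
python3 - <<'E'
import cv2
from station import env
from h import *
v=np.load("mill.npy")
st=env.get_state()
p=env.read_camera("wrist"); 
T=p["T_tool_cam"];K=p["camera_matrix"]
for r,z in((216,30),(228,30),(172,48),(136,66)):
    d=T[:3,:3]@np.linalg.inv(K)@[323,r,1.]; o=T[:3,3]; print(r,(o+d*(z-o[2])/d[2]).round(1))
s=env.read_camera("side"); t=env.read_camera("top")
for n,c in(("s",s),("t",t)):
    im=c["color"]; x0,y0,x1,y1=(230,140,400,330) if n=="s" else (180,95,400,240)
    B=mill([[45,-30,40],[45,-180,40],[-45,-180,40],[-45,-30,40]],*v)
    o=cv2.resize(im[y0:y1,x0:x1],None,fx=3.1,fy=3.1,interpolation=cv2.INTER_CUBIC)
    for q in (proj(c,B)-[x0,y0])*3.1: cv2.circle(o,tuple(int(x) for x in q),3,(0,0,255),-1)
    cv2.imwrite(f"pics/g_{n}.png",o)
E
```

```text
216 [36.1 -0.3 30. ]
228 [31.4 -0.3 30. ]
172 [48.9 -0.3 48. ]
136 [62.2 -0.2 66. ]
```

View pics/g_s.png

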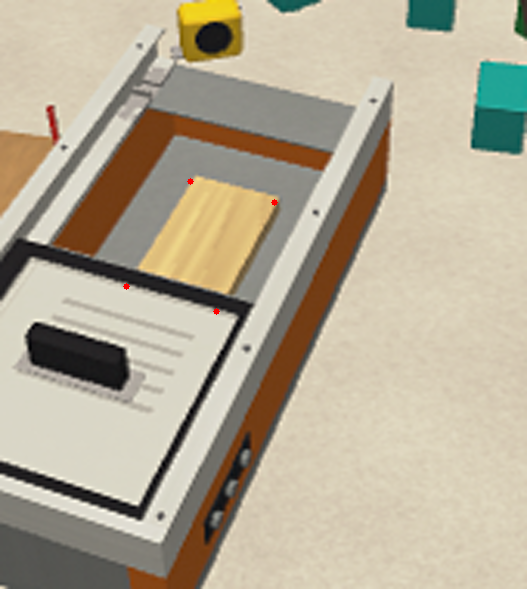

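View pics/g_t.png

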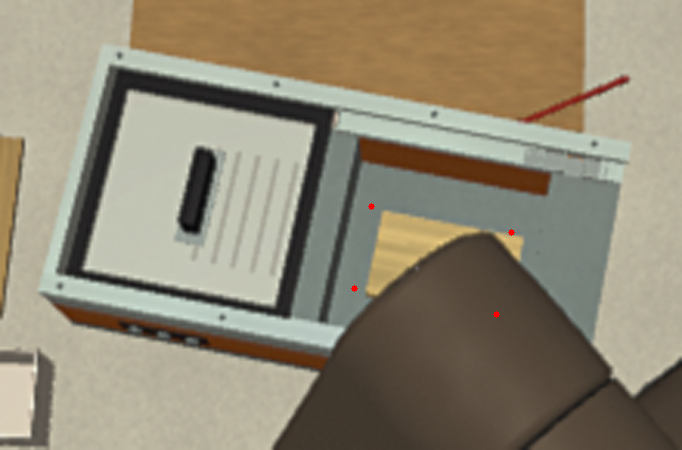

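```bash
python3 - <<'E'
from station import env
from h import *
v=np.load("mill.npy")
s=env.read_camera("side"); t=env.read_camera("top")
def tm(p):
    c,ss=np.cos(v[2]),np.sin(v[2]); d=np.array(p[:2])-v[:2]; return np.round((c*d[0]+ss*d[1],-ss*d[0]+c*d[1]),1)
for c,o,pts in((t,(180,95),[(384,211),(366,295),(524,237)]),(s,(230,140),[(197,177),(280,196)])):
    for q in pts:
        w=world(c,np.array(q)/3.1+o,40); print(q,w.round(1),tm(w))
# door edge outer corners open: predicted vs seen, lead edge z=128
D=mill([[117,20,128],[-117,20,128],[117,244,128],[-117,244,128],[0,132,164]],*v)
print(((proj(t,D)-[180,95])*3.1).round(0).tolist()); print(((proj(s,D)-[230,140])*3.1).round(0).tolist())
st=env.get_state()
for yy in(-105,-115): print(yy,mill([[0,yy,40]],*v))
E
```

```text
(384, 211) [613.7  50.7  40. ] [ 42.7 -44.1]
(366, 295) [521.8  61.3  40. ] [-49.7 -43.3]
(524, 237) [597.4 -97.7  40. ] [  42.3 -193.3]
(197, 177) [596.9 -92.5  40. ] [  41.3 -188.3]
(280, 196) [509.6 -85.7  40. ] [ -46.3 -190.7]
[[333.0, 104.0], [285.0, 328.0], [115.0, 65.0], [60.0, 286.0], [193.0, 182.0]]
[[16.0, 237.0], [271.0, 307.0], [-128.0, 439.0], [159.0, 533.0], [75.0, 340.0]]
-105 [[564.71204109  -5.36039004  40.        ]]
-115 [[563.64934272 -15.30376332  40.        ]]
```

```bash
python3 - <<'E'
from station import env
from h import *
v=np.load("mill.npy")
st=env.get_state()
h=mill([[-3,-125.5,0]],*v)[0]; print(h)
go(st,[h[0],h[1],270],v[2]+np.pi/2)
E
```

```text
[559.55049744 -25.42549575   0.        ]
now 11.425 [ 445.2 -356.   270.9] dpos cm [33.6   9.74  0.08] rot [0.0006 0.0002 0.0554] F [0.1 0.5 0.6] op 55.3
```

Emit:
{"name": "jog_arm", "arguments": {
  "rot": [
    [0,0,0.02],
    [0,0,0.04],
    [0,0,0.055],
    [0,0,0.055],
    [0,0,0.055],
    [0,0,0.055],
    [0,0,0.055],
    [0,0,0.055],
    [0,0,0.055],
    [0,0,0.055]
  ],
  "delta_pos": [
    [2,0.6,0],
    [6,1.8,0],
    [11,3.2,0],
    [16,4.6,0],
    [21,6,0],
    [26,7.5,0],
    [30,8.7,0],
    [32.5,9.5,0],
    [33.6,9.74,0],
    [33.6,9.74,0]
  ],
  "fingers": [1,1,1,1,1,1,1,1,1,1]
}}

```text
clock: 12.68
eef_pos: [559.5, -25.3, 270.5]
tcp_rot: [0.0, 0.743, 0.669, -0.0]
wrist_force: [0.3, -0.2, -0.4]
opening: 55.1
```

```bash
python3 - <<'E'
from station import env
from h import *
v=np.load("mill.npy")
st=env.get_state()
h=mill([[-3,-125.5,0]],*v)[0]
go(st,[h[0],h[1],138],v[2]+np.pi/2); print(st["joints"].round(2))
p=env.read_camera("wrist"); cv2.imwrite("pics/h_wrist.png",p["color"])
E
```

```text
now 12.675 [559.5 -25.3 270.5] dpos cm [-1.000e-02  1.000e-02  1.325e+01] rot [0.     0.0003 0.0012] F [ 0.3 -0.2 -0.4] op 55.1
[-0.16  0.44  1.76 -0.    0.95 -0.06]
```

View pics/h_wrist.png

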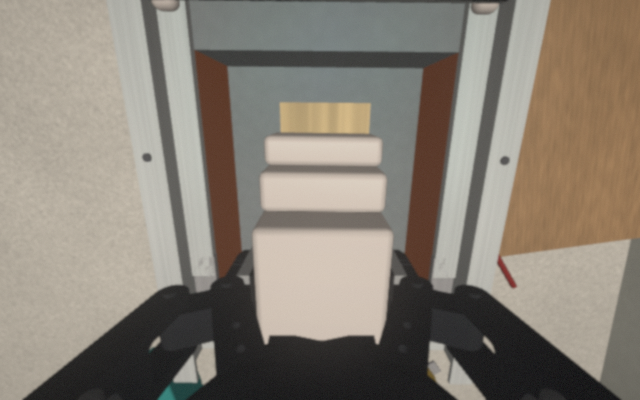

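Emit:
{"name": "jog_arm", "arguments": {
  "rot": [
    [0,0,0],
    [0,0,0],
    [0,0,0],
    [0,0,0],
    [0,0,0]
  ],
  "delta_pos": [
    [0,0,4],
    [0,0,9],
    [0,0,12.5],
    [0,0,13.3],
    [0,0,13.3]
  ],
  "fingers": [1,1,1,1,1]
}}

```text
clock: 13.35
eef_pos: [559.6, -26.6, 138.1]
tcp_rot: [0.0, 0.744, 0.668, -0.0]
wrist_force: [-0.0, -0.4, -0.5]
opening: 54.5
```

Emit:
{"name": "jog_arm", "arguments": {
  "rot": [
    [0,0,0],
    [0,0,0],
    [0,0,0]
  ],
  "delta_pos": [
    [0,0,0.3],
    [0,0,0.5],
    [0,0,0.5]
  ],
  "fingers": [1,1,1]
}}

```text
clock: 13.72
eef_pos: [559.7, -26.6, 133.5]
tcp_rot: [0.0, 0.744, 0.668, 0.0]
wrist_force: [-0.3, -0.3, -0.1]
opening: 54.9
```

Emit:
{"name": "jog_arm", "arguments": {
  "rot": [
    [0,0,0],
    [0,0,0],
    [0,0,0]
  ],
  "delta_pos": [
    [0,0,0.1],
    [0,0,0.2],
    [0,0,0.2]
  ],
  "fingers": [1,1,1]
}}

```text
clock: 14.1
eef_pos: [559.7, -26.6, 131.8]
tcp_rot: [0.001, 0.744, 0.668, 0.0]
wrist_force: [-1.7, -0.6, 5.1]
opening: 54.8
```

Emit:
{"name": "jog_arm", "arguments": {
  "rot": [
    [0,0,0],
    [0,0,0],
    [0,0,0],
    [0,0,0],
    [0,0,0],
    [0,0,0],
    [0,0,0],
    [0,0,0]
  ],
  "delta_pos": [
    [0,0,0],
    [0,0,0],
    [0,0,0],
    [0,0,-1],
    [0,0,-4],
    [0,0,-8],
    [0,0,-13],
    [0,0,-14]
  ],
  "fingers": [0,0,0,0,0,0,0,0]
}}

```text
clock: 15.1
eef_pos: [560.1, -26.5, 275.5]
tcp_rot: [0.003, 0.744, 0.668, 0.002]
wrist_force: [-0.3, -0.4, -0.4]
opening: 85.8
```

```bash
python3 - <<'E'
from station import env
from h import *
v=np.load("mill.npy")
st=env.get_state()
p=wristT(st,env.read_camera("wrist")); im=p["color"].copy()
cv2.imwrite("pics/i_wrist.png",im)
h=np.array([590.2,229.8,270]); go(st,h,v[2])
E
```

```text
now 15.1 [560.1 -26.5 275.5] dpos cm [25.8   0.27  0.53] rot [ 0.0059 -0.0047  1.5707] F [-0.3 -0.4 -0.4] op 85.8
```

View pics/i_wrist.png

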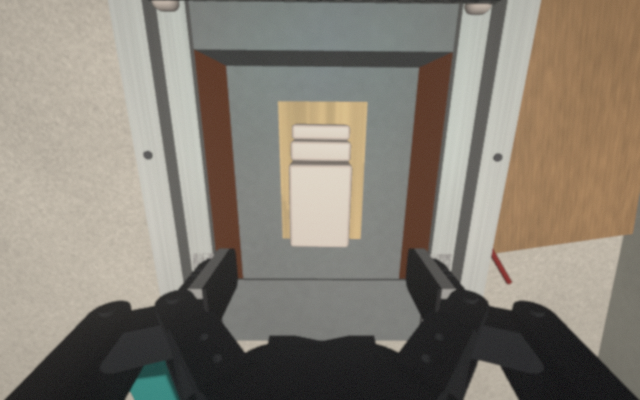

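```bash
python3 - <<'E'
from station import env
from h import *
v=np.load("mill.npy")
st=env.get_state()
p=wristT(st,env.read_camera("wrist"))
def tm(p):
    c,ss=np.cos(v[2]),np.sin(v[2]); d=np.array(p[:2])-v[:2]; return np.round((c*d[0]+ss*d[1],-ss*d[0]+c*d[1]),1)
for n,u,z in(("bedfarL",(278,101),40),("bedfarR",(367,101),40),("bednearL",(282,240),40),("bednearR",(361,240),40),("blnkNearL",(290,246),102),("nearR",(349,246),102),("stepL",(291,163),102),("stepR",(351,163),102),("lowL",(293,125),66),("lowR",(350,125),66)):
    print(n,tm(world(p,u,z)))
E
```

```text
bedfarL [-45.7 -42.7]
bedfarR [ 43.4 -42.6]
bednearL [ -47.6 -194.4]
bednearR [  43.6 -194.5]
blnkNearL [ -31.5 -171.9]
nearR [  23.1 -172. ]
stepL [-28.3 -94.8]
stepR [ 22.6 -94.8]
lowL [-29. -65.]
lowR [ 24.4 -65. ]
```

Emit:
{"name": "jog_arm", "arguments": {
  "rot": [
    [0,0,0.18],
    [0,0,0.36],
    [0,0,0.54],
    [0,0,0.72],
    [0,0,0.9],
    [0.003,-0.002,1.08],
    [0.004,-0.003,1.26],
    [0.005,-0.004,1.44],
    [0.006,-0.005,1.57],
    [0.006,-0.005,1.57]
  ],
  "delta_pos": [
    [1,0,0],
    [4,0,0],
    [8,0,0],
    [12,0.1,0],
    [16,0.1,0],
    [20,0.2,0],
    [23,0.2,0],
    [25,0.3,0.2],
    [25.8,0.3,0.5],
    [25.8,0.3,0.5]
  ],
  "fingers": [0,0,0,0,0,0,0,0,0,0]
}}

```text
clock: 16.45
eef_pos: [589.6, 230.1, 266.0]
tcp_rot: [0.0, 0.999, -0.052, -0.003]
wrist_force: [-0.4, -0.1, 0.3]
opening: 85.0
```

```bash
python3 - <<'E'
from station import env
from h import *
v=np.load("mill.npy")
st=env.get_state()
go(st,[590.2,229.8,210],v[2])
p=env.read_camera("wrist"); cv2.imwrite("pics/j_wrist.png",p["color"])
E
```

```text
now 16.45 [589.6 230.1 266. ] dpos cm [0.1  0.02 5.6 ] rot [0.001  0.0063 0.0024] F [-0.4 -0.1  0.3] op 85.0
```

View pics/j_wrist.png

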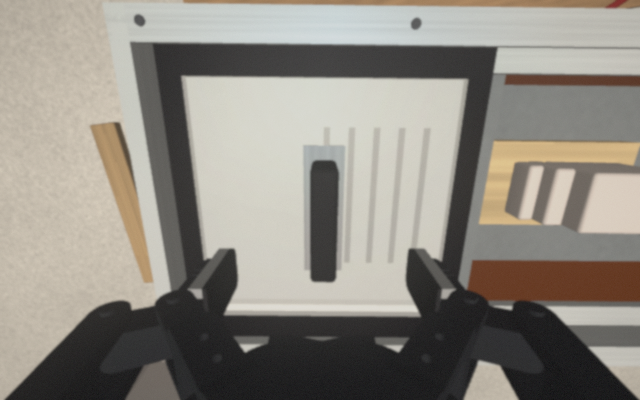

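Emit:
{"name": "jog_arm", "arguments": {
  "rot": [
    [0,0.006,0.002],
    [0,0.006,0.002],
    [0,0.006,0.002],
    [0,0.006,0.002],
    [0,0.006,0.002],
    [0,0.006,0.002],
    [0,0.006,0.002],
    [0,0.006,0.002]
  ],
  "delta_pos": [
    [0.1,0,3.5],
    [0.1,0,5.5],
    [0.1,0,5.5],
    [0.1,0,5.5],
    [0.1,0,5.5],
    [0.1,0,5.5],
    [0.1,0,5.5],
    [0.1,0,5.5]
  ],
  "fingers": [0,0,0.4,1,1,1,1,1],
  "grip_force": 50
}}

```text
clock: 17.5
eef_pos: [590.5, 228.7, 212.5]
tcp_rot: [0.001, 0.999, -0.052, 0.001]
wrist_force: [-0.9, -6.3, 5.4]
opening: 17.2
```

Emit:
{"name": "jog_arm", "arguments": {
  "rot": [
    [0,0,0],
    [0,0,0],
    [0,0,0],
    [0,0,0],
    [0,0,0],
    [0,0,0],
    [0,0,0],
    [0,0,0],
    [0,0,0],
    [0,0,0]
  ],
  "delta_pos": [
    [0,0.5,0],
    [0,2,0],
    [0,5,0],
    [0,8,0],
    [0,11,0],
    [0,14,0],
    [0,17,0],
    [0,18.5,0],
    [0,19.5,0],
    [0,20,0]
  ],
  "fingers": [1,1,1,1,1,1,1,1,1,1]
}}

```text
clock: 18.75
eef_pos: [569.5, 29.7, 212.8]
tcp_rot: [0.001, 0.999, -0.052, 0.001]
wrist_force: [0.0, 0.9, -4.2]
opening: 16.9
```

```bash
python3 - <<'E'
from station import env
from h import *
v=np.load("mill.npy")
st=env.get_state()
h=mill([[-0.5,-85,0]],*v)[0]
go(st,[*h[:2],212],v[2])
p=env.read_camera("wrist"); cv2.imwrite("pics/k_wrist.png",p["color"])
E
```

```text
now 18.75 [569.5  29.7 212.8] dpos cm [-0.16  1.53  0.08] rot [ 0.0015 -0.0012  0.0016] F [ 0.   0.9 -4.2] op 16.9
```

View pics/k_wrist.png

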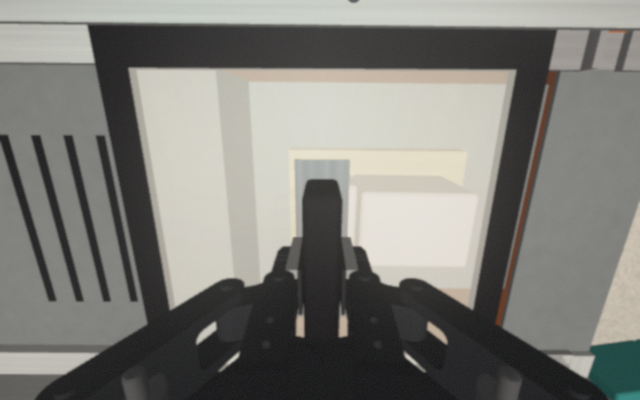

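Emit:
{"name": "jog_arm", "arguments": {
  "rot": [
    [0,0,0],
    [0,0,0],
    [0,0,0],
    [0,0,0],
    [0,0,0]
  ],
  "delta_pos": [
    [0,0.2,0],
    [0,0.4,0],
    [0,0.6,0],
    [0,0.8,0],
    [0,0.9,0]
  ],
  "fingers": [1,1,1,1,1]
}}

```text
clock: 19.42
eef_pos: [568.6, 20.4, 212.8]
tcp_rot: [0.001, 0.999, -0.052, 0.001]
wrist_force: [-0.1, 1.0, -4.1]
opening: 16.9
```

Emit:
{"name": "jog_arm", "arguments": {
  "rot": [
    [0,0,0],
    [0,0,0],
    [0,0,0]
  ],
  "delta_pos": [
    [0,0.15,0],
    [0,0.3,0],
    [0,0.4,0]
  ],
  "fingers": [1,1,1]
}}

```text
clock: 19.8
eef_pos: [568.1, 16.3, 212.8]
tcp_rot: [0.001, 0.999, -0.052, 0.001]
wrist_force: [0.1, -0.1, -3.4]
opening: 16.9
```

Emit:
{"name": "jog_arm", "arguments": {
  "rot": [
    [0,0,0],
    [0,0,0],
    [0,0,0]
  ],
  "delta_pos": [
    [0,0.15,0],
    [0,0.3,0],
    [0,0.4,0]
  ],
  "fingers": [1,1,1]
}}

```text
clock: 20.18
eef_pos: [567.7, 12.2, 212.8]
tcp_rot: [0.001, 0.999, -0.052, 0.001]
wrist_force: [-0.2, -0.3, -3.7]
opening: 17.2
```

Emit:
{"name": "jog_arm", "arguments": {
  "rot": [
    [0,0,0],
    [0,0,0],
    [0,0,0]
  ],
  "delta_pos": [
    [0,0.15,0],
    [0,0.3,0],
    [0,0.4,0]
  ],
  "fingers": [1,1,1]
}}

```text
clock: 20.55
eef_pos: [567.3, 8.2, 212.8]
tcp_rot: [0.001, 0.999, -0.052, 0.001]
wrist_force: [1.1, 0.5, -3.7]
opening: 17.1
```

Emit:
{"name": "jog_arm", "arguments": {
  "rot": [
    [0,0,0],
    [0,0,0],
    [0,0,0]
  ],
  "delta_pos": [
    [0,0.15,0.05],
    [0,0.3,0.05],
    [0,0.4,0.05]
  ],
  "fingers": [1,1,1]
}}

```text
clock: 20.92
eef_pos: [567.0, 4.2, 212.6]
tcp_rot: [0.001, 0.999, -0.052, 0.001]
wrist_force: [0.3, 2.7, 0.7]
opening: 16.5
```

Emit:
{"name": "jog_arm", "arguments": {
  "rot": [
    [0,0,0],
    [0,0,0],
    [0,0,0]
  ],
  "delta_pos": [
    [0,0.15,0],
    [0,0.3,0],
    [0,0.4,0]
  ],
  "fingers": [1,1,1]
}}

```text
clock: 21.3
eef_pos: [567.0, 1.3, 212.8]
tcp_rot: [-0.0, 0.999, -0.053, 0.002]
wrist_force: [4.7, 19.4, 1.8]
opening: 17.0
```

Emit:
{"name": "jog_arm", "arguments": {
  "rot": [
    [0,0,0],
    [0,0,0],
    [0,0,0],
    [0,0,0],
    [0,0,0]
  ],
  "delta_pos": [
    [0,-0.15,0],
    [0,-0.15,-0.3],
    [0,-0.15,-0.7],
    [0,-0.15,-1.05],
    [0,-0.15,-1.05]
  ],
  "fingers": [1,1,1,1,1]
}}

```text
clock: 21.92
eef_pos: [567.2, 2.7, 223.6]
tcp_rot: [-0.0, 0.999, -0.053, 0.002]
wrist_force: [-0.2, 0.3, -3.6]
opening: 17.0
```

```bash
python3 - <<'E'
from station import env
from h import *
st=env.get_state(); print(st["moment"],st["wrist_force"])
s=env.read_camera("side"); cv2.imwrite("pics/l_side.png",cv2.resize(s["color"][120:300,200:400],None,fx=3,fy=3,interpolation=cv2.INTER_CUBIC))
E
```

```text
[-0.01692485  0.01164211 -0.04094399] [-0.16525668  0.30766852 -3.55091964]
```

View pics/l_side.png

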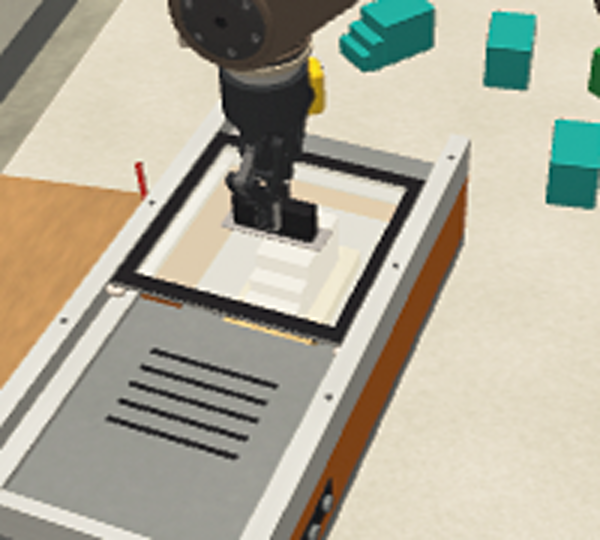

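Emit:
{"name": "jog_arm", "arguments": {
  "rot": [
    [0,0,0],
    [0,0,0],
    [0,0,0],
    [0,0,0],
    [0,0,0]
  ],
  "delta_pos": [
    [0,0.4,0],
    [0,0.9,0],
    [0,1.5,0],
    [0,2.1,0],
    [0,2.1,0]
  ],
  "fingers": [1,1,1,1,1]
}}

```text
clock: 22.6
eef_pos: [564.9, -18.7, 223.4]
tcp_rot: [-0.0, 0.999, -0.053, 0.002]
wrist_force: [-0.3, 0.5, -4.9]
opening: 17.3
```

Emit:
{"name": "jog_arm", "arguments": {
  "rot": [
    [0,0,0],
    [0,0,0],
    [0,0,0],
    [0,0,0],
    [0,0,0]
  ],
  "delta_pos": [
    [0,0,0.3],
    [0,0,0.6],
    [0,0,0.9],
    [0,0,1.1],
    [0,0,1.1]
  ],
  "fingers": [1,1,1,1,1]
}}

```text
clock: 23.22
eef_pos: [564.9, -18.6, 212.4]
tcp_rot: [-0.0, 0.999, -0.053, 0.002]
wrist_force: [0.1, 0.1, -3.1]
opening: 17.1
```

Emit:
{"name": "jog_arm", "arguments": {
  "rot": [
    [0,0,0],
    [0,0,0],
    [0,0,0]
  ],
  "delta_pos": [
    [0,0,0.1],
    [0,0,0.2],
    [0,0,0.2]
  ],
  "fingers": [1,1,1]
}}

```text
clock: 23.6
eef_pos: [565.0, -18.9, 211.0]
tcp_rot: [-0.0, 0.999, -0.054, 0.002]
wrist_force: [-2.1, -4.3, 5.0]
opening: 17.0
```

Release gently and look.

Emit:
{"name": "jog_arm", "arguments": {
  "rot": [
    [0,0,0],
    [0,0,0],
    [0,0,0],
    [0,0,0],
    [0,0,0],
    [0,0,0],
    [0,0,0]
  ],
  "delta_pos": [
    [0,0,0],
    [0,0,0],
    [0,0,0],
    [0,0,0],
    [0,0,-2],
    [0,0,-6],
    [0,0,-8]
  ],
  "fingers": [0.5,0,0,0,0,0,0]
}}

```text
clock: 24.48
eef_pos: [565.0, -18.9, 292.8]
tcp_rot: [-0.0, 0.999, -0.054, 0.003]
wrist_force: [-0.4, -0.0, -0.2]
opening: 85.7
```

```bash
python3 - <<'E'
from station import env
from h import *
v=np.load("mill.npy")
st=env.get_state()
p=wristT(st,env.read_camera("wrist")); im=p["color"].copy()
cv2.imwrite("pics/m_wrist.png",im)
for n in("door_lead","door_handle","catch","blank"): print(n,[(q["position"],q["confidence"]) for q in env.landmark_of(p,n)])
s=env.read_camera("side"); cv2.imwrite("pics/m_side.png",cv2.resize(s["color"][120:300,200:400],None,fx=3,fy=3,interpolation=cv2.INTER_CUBIC))
for n in("door_lead","door_handle"): print(n,[(q["position"],q["confidence"]) for q in env.landmark_of(s,n)])
print(mill([[0,-117-104,123]],*v))
E
```

```text
door_lead [([551.6, -122.5, 122.7], 0.88), ([564.4, -19.2, 162.1], 0.7), ([577.4, 99.4, 104.8], 0.68)]
door_handle [([563.7, -20.3, 163.6], 0.69)]
catch [([552.5, -131.1, 105.9], 0.94), ([580.2, 98.8, 107.2], 0.33)]
blank [([259.7, -460.2, 2.9], 0.68)]
door_lead [([548.8, -122.4, 118.0], 0.89)]
door_handle [([565.0, -19.2, 162.7], 0.81), ([575.5, 460.4, -0.3], 0.49)]
[[ 552.38473998 -120.70352008  123.        ]]
```

View pics/m_wrist.png

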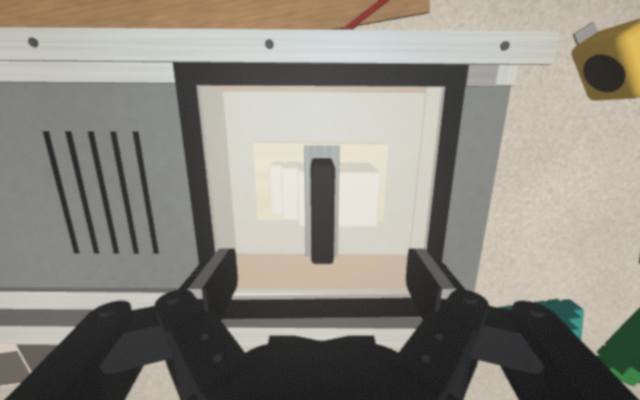

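View pics/m_side.png

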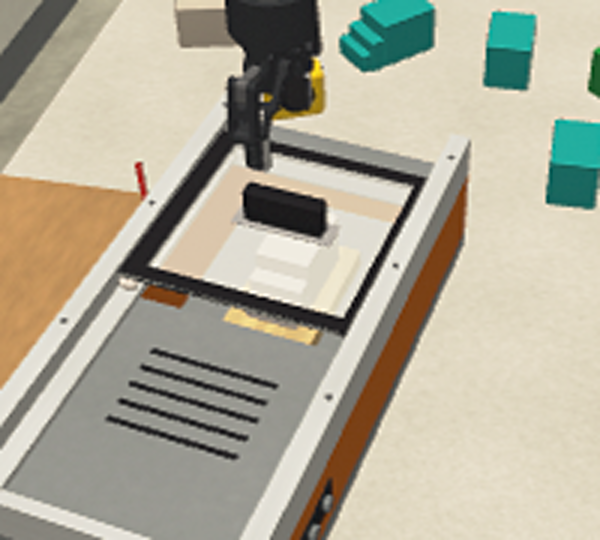

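```bash
python3 - <<'E'
from station import env
from h import *
v=np.load("mill.npy")
st=env.get_state()
go(st,[552.5,-120,205],v[2])
E
```

```text
now 24.875 [564.6 -18.9 290. ] dpos cm [-0.14 10.18  8.49] rot [-0.0009 -0.0022 -0.0007] F [-0.5  0.1  0.1] op 85.5
```

Emit:
{"name": "jog_arm", "arguments": {
  "rot": [
    [0,-0.002,0],
    [0,-0.002,0],
    [0,-0.002,0],
    [0,-0.002,0],
    [0,-0.002,0],
    [0,-0.002,0],
    [0,-0.002,0]
  ],
  "delta_pos": [
    [-0.1,4,0],
    [-0.1,9,0],
    [-0.1,10.2,0],
    [-0.1,10.2,3],
    [-0.1,10.2,6],
    [-0.1,10.2,8],
    [-0.1,10.2,8.2]
  ],
  "fingers": [1,1,1,1,1,1,1],
  "grip_force": 20
}}

```text
clock: 25.75
eef_pos: [552.5, -119.5, 206.4]
tcp_rot: [-0.001, 0.999, -0.053, -0.001]
wrist_force: [-0.1, 0.2, 0.2]
opening: -0.2
```

Emit:
{"name": "jog_arm", "arguments": {
  "rot": [
    [0,0,0],
    [0,0,0],
    [0,0,0]
  ],
  "delta_pos": [
    [0,0,0.2],
    [0,0,0.4],
    [0,0,0.45]
  ],
  "fingers": [1,1,1]
}}

```text
clock: 26.12
eef_pos: [552.5, -119.5, 202.3]
tcp_rot: [-0.001, 0.999, -0.053, -0.001]
wrist_force: [-0.1, 0.1, -0.4]
opening: -0.3
```

Emit:
{"name": "jog_arm", "arguments": {
  "rot": [
    [0,0,0],
    [0,0,0],
    [0,0,0]
  ],
  "delta_pos": [
    [0,0,0.1],
    [0,0,0.2],
    [0,0,0.25]
  ],
  "fingers": [1,1,1]
}}

```text
clock: 26.5
eef_pos: [552.6, -119.5, 199.8]
tcp_rot: [-0.001, 0.999, -0.053, -0.001]
wrist_force: [0.5, 0.3, 0.7]
opening: 0.2
```

Emit:
{"name": "jog_arm", "arguments": {
  "rot": [
    [0,0,0],
    [0,0,0],
    [0,0,0]
  ],
  "delta_pos": [
    [0,0,0.1],
    [0,0,0.2],
    [0,0,0.25]
  ],
  "fingers": [1,1,1]
}}

```text
clock: 26.88
eef_pos: [552.5, -119.5, 197.2]
tcp_rot: [-0.001, 0.999, -0.053, -0.001]
wrist_force: [-0.4, 0.0, -0.5]
opening: -0.2
```

Emit:
{"name": "jog_arm", "arguments": {
  "rot": [
    [0,0,0],
    [0,0,0],
    [0,0,0]
  ],
  "delta_pos": [
    [0,0,0.1],
    [0,0,0.15],
    [0,0,0.15]
  ],
  "fingers": [1,1,1]
}}

```text
clock: 27.25
eef_pos: [552.5, -119.5, 195.8]
tcp_rot: [-0.001, 0.999, -0.053, -0.001]
wrist_force: [-1.1, 0.3, 2.5]
opening: 0.1
```

Emit:
{"name": "jog_arm", "arguments": {
  "rot": [
    [0,0,0],
    [0,0,0],
    [0,0,0],
    [0,0,0],
    [0,0,0],
    [0,0,0]
  ],
  "delta_pos": [
    [0,0,-1],
    [0,0,-5],
    [-1,3,-10],
    [-3,8,-15],
    [-5,14,-18],
    [-6,20,-20]
  ],
  "fingers": [1,1,1,1,1,1]
}}

```text
clock: 28.0
eef_pos: [476.3, -296.1, 391.5]
tcp_rot: [-0.0, 0.999, -0.053, -0.0]
wrist_force: [1.6, -0.2, -1.0]
opening: 0.0
```

```bash
python3 - <<'E'
from station import env
from h import *
t=env.read_camera("top"); cv2.imwrite("pics/n_top.png",cv2.resize(t["color"][90:290,140:500],None,fx=2.2,fy=2.2))
print(env.get_state()["joint_vel"].round(3),[(q["position"],q["confidence"]) for q in env.landmark_of(t,"door_lead")])
E
```

```text
[ 0.081  0.008  0.059  0.009 -0.08   0.141] [([553.9, -122.7, 123.6], 0.81)]
```

View pics/n_top.png

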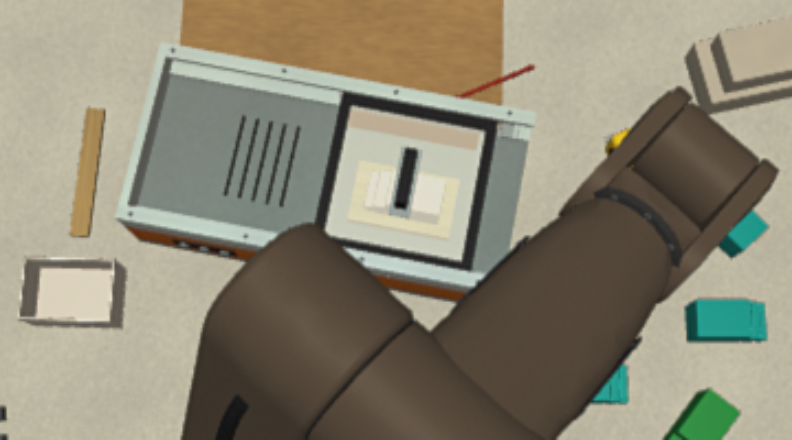

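The door is shut with the blank lying centred on the bed beneath it, and the tape, tub and rule have not been moved.

```bash
python3 -c "
from station import env
print(env.close_job())"
```

```text
the job is handed in; nothing more can be done
None
```

The job is done and handed in at about 28 s of the 69 s allowed; no verdict was reported.

- **Opening:** I pinched the handle and slid the door open until it met the stop, with about 24 N on the wrist. Its travel put the door's centre at about the 132 mm given for the stop.
- **Blank:** I laid the white blank on the bed board lengthwise along the mill's y. In the wrist picture its centre was within about 2 mm of the board's centre. I had first assumed the board sat at the middle of the bay. The pictures showed its centre at the mill's y of about -117 mm, so I corrected for that before placing.
- **Shutting:** I felt the sill at about 19 N with the door's centre near y = -97 mm. I then lifted the door about 11 mm, moved it on about 20 mm and set it down.

**Last checks:**
- A light touch (2.5 N) with the closed fingertips on the leading edge met the panel at 122.8 mm. That matches the 123 mm expected with the rollers in the pockets; on the rails it would be 128 mm.
- The network's readings of that edge were 122.7 mm (wrist) and 123.6 mm (top). The side camera read 118 mm, which is low, but it had also read about 7 mm low before the door was moved.
- The tub and rule look unmoved in the final top picture, and the arm was clear of the mill. The tape is mostly hidden behind the arm in that picture. It looked undisturbed in the earlier wrist view, and the arm never went near it.

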